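# Walk the die block round to the fence

### The arm

A 6-joint arm with a two-finger parallel gripper is mounted at the origin on a cart in front of the work surface, level with it; the furniture and walls round the work are solid. World frame = base frame: x ahead of the robot, y to its left, z up, the work surface at z = 0. Lengths are in m, angles in rad, forces in N, time in s.
With the tool pointing down it reaches from about 0.375 to 0.975 m from the base axis. Payload 3.8 kg.
Tool frame: the origin (TCP) lies on the centre line of the jaws, within the pads' length; the fingertips stand 25 mm ahead of it and the grasp point (between the pads) lies 6 mm ahead of it; y points along the fingers, z is the direction in which the jaws open and shut, and the axes are right-handed (so a half turn about y gives the same grasp; the last joint's range is limited). The gripper opens to 85 mm and grips with 20 to 120 N. Pads are 22 mm wide; open, the fingers measure 114 mm over their backs; the gripper's body (76 mm by 85 mm) begins 54 mm behind the grasp point. The pads swing forward as they close: fully open they stand 13 mm farther back than shut.
Start: joints at [-1.185, 0.264, 1.604, -0, 1.274, -0.037], TCP at [0.277, -0.616, 0.218] pointing down, gripper open.
Joint ranges: [-2.63, 2.63], [-0.94, 2.18], [0.31, 2.57], [-1.31, 4.45], [0, 2.66], [-2.55, 2.55]. Speed limits (rad/s): [2.57, 2.57, 3.14, 3.14, 3.14, 3.14].

### API

Orientations are given as a rotation vector (axis times angle).
In Python, from workcell import bot gives the robot as it stands.
- The arm moves only by the shell command python3 -m jog 'ROWS' [FORCE]. ROWS is JSON, a list of rows, each a list of 5 numbers: the shift along the world's x, y, z in mm, then the turn about the world's z in degrees, then the finger opening in mm, from 0 to 85.4. A call has exactly 10 rows; each row is the pose to reach, as a shift and turn from the pose commanded when the call began; what a row does not reach only later rows make up. A row lasts 1/8 s, in which the tool goes at most 62.5 mm and 10.7 degrees, less where a joint would pass 70% of its speed; a pose out of reach is approached as far as the arm can. A call with a gripper value outside its range is refused whole. The fingers move at their own pace and stop on an object; FORCE is the grip in N (left out, the last holds). Time passes only in rows, so rows that repeat a pose let the fingers close, or fill a call up. It gives the time, the measured TCP pose, the force and the opening at its end, in the units of the state.
- bot.read_state(): the state, without advancing time (a new reading comes with each control period).
- bot.read_camera(name): name is "side" or "top"; returns a dict with "pixels" (400x640x3 uint8, red, green, blue), "fx", "fy", "cx", "cy" (pixels), "R" (3x3) and "t" (3): a world point X has camera coordinates R X + t. Camera axes: x right, y down, z forward; pixel columns grow to the right and rows downward; lengths in m; the calibration is good to about 2 mm. A picture is of the moment at which its call begins. There is no depth.
- bot.finish_job(): hands the job in, once; it reports no verdict.
The state is a dict: "time": time; "q": joint angles; "joint_vel": joint speeds; "joint_torque": joint torques, N m; "tool_pos": TCP position; "tcp_rot": TCP orientation; "wrist_force": force on the tool from outside, world axes, zero at the start; "torque": the same for the moment, N m; "width": opening from 0.0 (shut) to 1.0 (fully open).
Only numpy, scipy, OpenCV 4.12 (cv2) and the standard library are available. Lean on these libraries where they do the work, as an engineer would, in place of code of your own. Each camera call takes 0.05 s, during which the arm holds its last target.

### The job

The heavy die block stands askew on the worktop: with closed fingertips, push it gently at one corner and then another to walk it round until its brass strip lies flush against the front face of the steel fence, the whole strip within the fence's length. Turn it roughly square before it gets to the fence, so that no corner runs into the fence, and only push it: never grip, lift or tip it. Leave the die plunger, the jar, the vial and the timer where they stand, and finish with the fingers clear of the block.

Things in the scene. Friction and masses are not known exactly. Their poses are not given: they have to be found in the camera images.
- die_block: Loose aluminium die holder block, 0.7 to 1 kg, flat on the worktop: 120 mm long (its x), 90 deep (y), 40 high (z), with a 52 mm round bore in its top. Its +y side is a brass strip over the full length, which must go to the fence; the other sides are bare aluminium. Origin: centre of the underside, so the brass face is at y = +45 mm, the back face at y = -45, the ends at x = -60 and +60.
- face_near (a point): Point on the brass face 2 mm from the block's -x end (block frame -58, +45, +20 mm). At the start this is the end nearer the fence, and nothing touches the fence. The block slides by friction only (3 to 8 N); pushed near one end of its back face it turns about a point some 30 to 55 mm past its centre, so the centre moves on as it turns.
- face_far (a point): Point on the brass face 2 mm from the block's +x end (block frame +58, +45, +20 mm). At the start this end lies farther from the fence: the block is turned 0.5 to 1.0 rad from square, clockwise seen from above.
- fence: Steel fence bolted down left of the block: an upright bar 190 mm long (its x), 16 thick, 36 high, with a 10 mm high foot and 28 mm high ribs reaching 50 mm behind. Its front face is the plane y = 0 of its frame and looks along -y to the block; origin at the foot of that face, half way along. The block is square when its axes point as the fence's; flush when both face points have y = 0 here.
- plunger: bystander: die plunger, light steel, round, 43 mm across and 60 mm high, upright; origin at the centre of its underside
- jar: bystander: white jar with a white screw cap, 62 mm across and 92 mm high, upright; origin at the centre of its underside
- vial: bystander: small clear vial with a blue snap cap, 24 x 29 mm across and 52 mm high, upright; origin at the centre of its underside
- timer: bystander: white bench timer with a display, 58 x 66 mm, 20 mm high, lying flat; origin at the centre of its underside

How it is judged:
By the outcome, as a careful person would: the job done as asked, in the order asked, and still so for the second after the job is handed in, with the robot touching nothing.
It also fails if it takes over 64 s, if anything falls off the work surface, if the arm or the gripper's body presses on something with over 40 N, if the wrist force passes 120 N, or if a joint passes its speed limit or range.

## Working session

There is one attempt and no reset: what is moved stays moved. The work goes in short steps, Python scripts to look and compute and a shell command to move; the robot and the scene stay as the last step left them, time stands still between calls to the robot, and variables do not carry over. Pictures are saved under pics/ and viewed, and the job is handed in when it is done.

```bash
ls; mkdir -p pics; python3 - <<'E'
from workcell import bot
import cv2,numpy as np
for n in("side","top"):
    c=bot.read_camera(n); cv2.imwrite(f"pics/{n}0.png",c["pixels"][:,:,::-1])
    print(n,c["fx"],c["fy"],c["cx"],c["cy"],np.round(c["R"],3).tolist(),np.round(c["t"],3).tolist(), np.round(-c["R"].T@c["t"],3) if hasattr(c["R"],"T") else "")
print(bot.read_state())
E
```

```text
pics
side 486.40558728115013 486.40558728115013 313.8832468037422 201.65920116246906 [[0.966, -0.257, -0.013], [-0.181, -0.643, -0.744], [0.183, 0.721, -0.668]] [-0.57, 0.129, 0.919] [ 0.406 -0.726  0.702]
top 493.6669650626787 493.6669650626787 330.97516755136166 204.8909081080544 [[-0.025, -1.0, -0.0], [-0.98, 0.024, -0.197], [0.197, -0.005, -0.98]] [-0.057, 0.553, 1.117] [ 0.321 -0.065  1.204]
{'time': 0.1, 'q': array([-1.18489213e+00,  2.64646582e-01,  1.60527435e+00,  1.46227739e-05,
        1.27373376e+00, -3.68781428e-02]), 'joint_vel': array([ 0.00104662,  0.00050653, -0.00123716, -0.00146697, -0.000144  ,
        0.00075395]), 'joint_torque': array([ 4.90819366e-04, -5.16707003e+01, -3.68590808e+01, -1.81328659e-05,
        6.35131204e-03,  1.32575732e-06]), 'tool_pos': array([ 0.2766991 , -0.61489648,  0.21728769]), 'tcp_rot': array([-0.42701256,  1.99028929, -1.98615492]), 'wrist_force': array([-0.53255877,  0.1433598 , -0.70411975]), 'torque': array([ 0.00115644, -0.00179671,  0.06358895]), 'width': 1.0029527743233089}
```

View pics/side0.png

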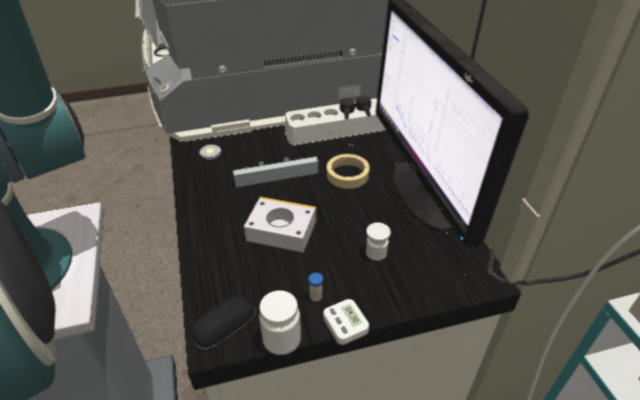

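View pics/top0.png

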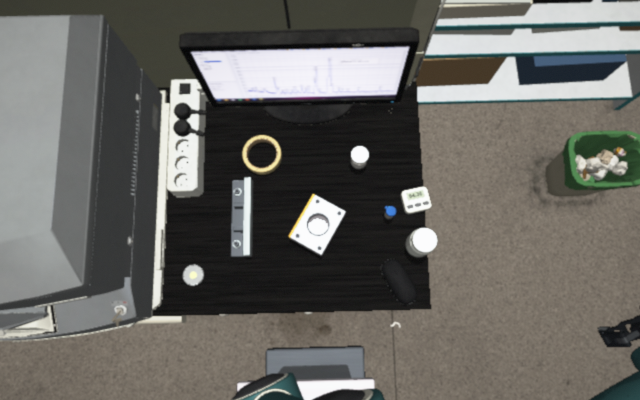

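```bash
cat > h.py <<'E'
import numpy as np,cv2
from workcell import bot
def cam(n):
    c=bot.read_camera(n); c["R"]=np.array(c["R"]);c["t"]=np.array(c["t"]);return c
def ray(c,u,v,z):
    d=c["R"].T@np.array([(u-c["cx"])/c["fx"],(v-c["cy"])/c["fy"],1]);o=-c["R"].T@c["t"]
    return (o+d*(z-o[2])/d[2])[:2]
def proj(c,X):
    p=c["R"]@np.array(X)+c["t"]; return np.array([c["fx"]*p[0]/p[2]+c["cx"],c["fy"]*p[1]/p[2]+c["cy"]])
E
python3 - <<'E'
from h import *
for n,(r0,r1,c0,c1) in {"top":(135,285,220,450),"side":(120,370,170,410)}.items():
    c=cam(n); s=3.4 if n=="top" else 2.4
    cv2.imwrite(f"pics/{n}1.png",cv2.resize(c["pixels"][r0:r1,c0:c1,::-1],None,fx=s,fy=s,interpolation=cv2.INTER_CUBIC))
    np.savez(f"{n}0.npz",**c)
E
```

```text
(no output)
```

View pics/top1.png

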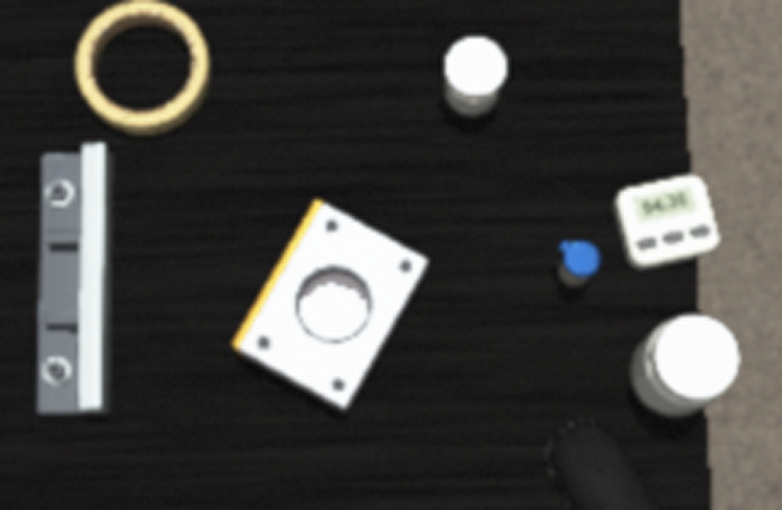

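View pics/side1.png

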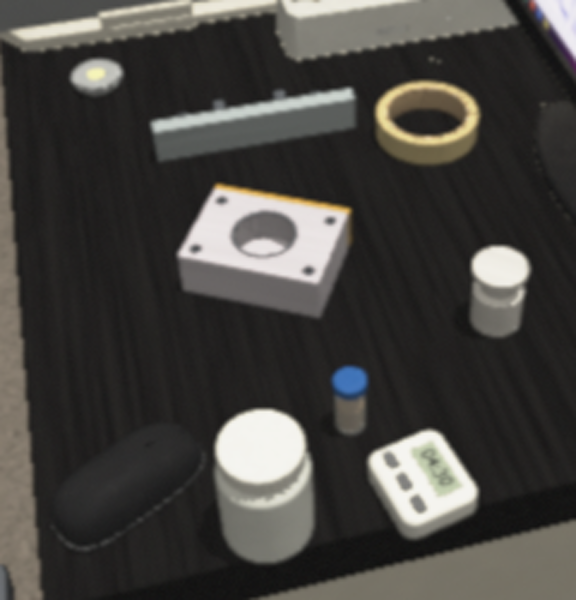

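```bash
cat >> h.py <<'E'
def block(c,verbose=True):
    im=c["pixels"].astype(int)
    b=cv2.cvtColor(c["pixels"],cv2.COLOR_RGB2HSV)
    m=((im.max(2)>150)).astype(np.uint8)
    roi=np.zeros_like(m);roi[150:290,252:400]=1
    m*=roi
    n,l,s,ce=cv2.connectedComponentsWithStats(m)
    k=1+np.argmax(s[1:,4]); mm=(l==k).astype(np.uint8)
    cnt=max(cv2.findContours(mm,cv2.RETR_EXTERNAL,cv2.CHAIN_APPROX_NONE)[0],key=len)[:,0]
    W=np.array([ray(c,u,v,.04) for u,v in cnt])*1000
    (cx,cy),(w,h),a=cv2.minAreaRect(W.astype(np.float32))
    bx=cv2.boxPoints(((cx,cy),(w,h),a))
    y=((im[:,:,0]-im[:,:,2]>70)&(im[:,:,0]>120)&(roi>0)&(cv2.dilate(mm,np.ones((5,5)))>0))
    v,u=np.nonzero(y); Y=np.array([ray(c,a,b,.04) for a,b in zip(u,v)])*1000
    f=cv2.fitLine(Y.astype(np.float32),cv2.DIST_L2,0,.01,.01).ravel() if len(Y)>5 else None
    print("rect",np.round([cx,cy,w,h,a],1),"corners",np.round(bx).tolist())
    if f is not None:
        d=f[:2]*np.sign(f[0]); print("brass line pt",np.round(f[2:],1),"ang deg",round(np.degrees(np.arctan2(d[1],d[0])),2), "n",len(Y),"ext",np.round([((Y-f[2:])@d).min(),((Y-f[2:])@d).max()],1))
    return (cx,cy),(w,h),a
def fence(c):
    g=c["pixels"].astype(int).max(2)
    m=(g>150).astype(np.uint8); roi=np.zeros_like(m);roi[170:265,242:252]=1
    m*=roi
    cnt=np.argwhere(m)[:,::-1]
    W=np.array([ray(c,u,v,.036) for u,v in cnt])*1000
    r=cv2.minAreaRect(W.astype(np.float32));print("fence",np.round(r[0],1),np.round(r[1],1),round(r[2],2),np.round(cv2.boxPoints(r),1).tolist())
E
python3 - <<'E'
from h import *
c=dict(np.load("top0.npz")); block(c); fence(c)
g=c["pixels"].max(2)
for r in (180,185,200,215,235,250):print(r,g[r,236:260])
print(g[170:184,247],g[250:262,246])
for nm,u,v,z in (("plunger",360,155,.06),("jar",220+697/3.4,135+358/3.4,.092),("vial",220+580/3.4,135+258/3.4,.052),("timer",220+668/3.4,135+220/3.4,.02)): print(nm,ray(c,u,v,z))
E
```

```text
rect [510.3 -35.4  91.7 120.8  59.4] corners [[435.0, -44.0], [539.0, -106.0], [586.0, -27.0], [482.0, 35.0]]
brass line pt [531.4   2.9] ang deg -30.58 n 121 ext [-59.1  60.9]
fence [534.9 134.1] [ 18.4 190.4] 89.16 [[439.6000061035156, 126.30000305175781], [630.0, 123.5], [630.2999877929688, 141.89999389648438], [439.8999938964844, 144.6999969482422]]
180 [125 128 118 108 107 106 108 123 205 239 241 243 244 244 205  93  53  36
  27  26  27  25  26  25]
185 [134 136 137 136 136 137 138 149 214 240 241 243 244 243 202  94  60  40
  24  26  25  26  28  25]
200 [134 136 137 136 138 138 139 157 214 239 242 244 245 240 193  93  55  34
  29  26  28  30  27  29]
215 [134 135 135 135 138 139 144 179 224 238 241 245 243 221 143  80  52  31
  26  27  26  28  24  29]
235 [137 138 138 138 139 141 143 207 237 240 242 245 244 209 104  64  45  27
  26  25  27  26  26  25]
250 [138 138 139 140 142 142 144 210 239 241 243 244 244 204  95  58  40  28
  26  27  26  27  24  25]
[ 21  23  22  25  28  27  62 167 230 241 243 243 243 243] [243 243 243 241 217 139  63  26  15  23  28  29]
plunger [ 0.6717585  -0.14341867]
jar [ 0.45722772 -0.28110471]
vial [ 0.53430992 -0.21156098]
timer [ 0.56651867 -0.28043458]
```

```bash
cat >> h.py <<'E'
def fence2(c):
    g=c["pixels"].astype(float).max(2); P=[];Q=[]
    for r in range(180,254):
        row=g[r]
        for k in range(247,254):
            if row[k]>=140>row[k+1]: P.append(ray(c,k+(row[k]-140)/(row[k]-row[k+1]),r,.036)*1000)
        for k in range(240,246):
            if row[k]<190<=row[k+1]: Q.append(ray(c,k+(190-row[k])/(row[k+1]-row[k]),r,.036)*1000)
    for nm,A in (("front",P),("rear",Q)):
        A=np.array(A); p=np.polyfit(A[:,0],A[:,1],1); print(nm,"y at x=535:",round(np.polyval(p,535),2),"ang",round(np.degrees(np.arctan(p[0])),2),"rms",round((A[:,1]-np.polyval(p,A[:,0])).std(),2))
E
python3 - <<'E'
from h import *
c=dict(np.load("top0.npz")); fence2(c)
s=dict(np.load("side0.npz"))
# side view check of block top corners & fence top front corners (crop/2.4)
for nm,u,v,z in (("blk brass near",217,187,.04),("brass far",350,209,.04),("back far",321,275,.04),("back near",180,250,.04),("fence near",153,129,.036),("fence far",355,97,.036)):
    print(nm,np.round(ray(s,170+u/2.4,120+v/2.4,z)*1000,1))
E
```

```text
front y at x=535: 124.48 ang -0.59 rms 0.28
rear y at x=535: 141.13 ang -0.43 rms 0.38
blk brass near [484.   29.7]
brass far [586.7 -28.2]
back far [544.6 -96.4]
back near [441.4 -38.2]
fence near [442.2 129.5]
fence far [632.9 125.6]
```

```bash
cat >> h.py <<'E'
def st():
    from scipy.spatial.transform import Rotation as R
    s=bot.read_state(); M=R.from_rotvec(s["tcp_rot"]).as_matrix()
    print("t",round(s["time"],2),"tcp",np.round(s["tool_pos"]*1000,1),"F",np.round(s["wrist_force"],1),"w",round(s["width"],3),"q",np.round(s["q"],2))
    print("toolz(jaw) ang",round(np.degrees(np.arctan2(M[1,2],M[0,2])),1),"y",np.round(M[:,1],2))
E
python3 -c "
from h import *
st()"
```

```text
t 0.2 tcp [ 276.8 -615.1  217.6] F [-0.6  0.8  1.3] w 0.999 q [-1.18  0.26  1.6  -0.    1.27 -0.04]
toolz(jaw) ang -65.8 y [-0.  0. -1.]
```

```bash
python3 -m jog '[[22,48,0,6.5,0],[44,96,0,13,0],[67,143,0,19.5,0],[89,191,0,26,0],[111,239,0,32.5,0],[134,286,0,39,0],[156,334,0,45.5,0],[178,382,0,52,0],[200,430,0,58.5,0],[223,477,0,65,0]]' 20
python3 -c "
from h import *
st()"
```

```text
time: 1.45
tool_pos: [0.5003, -0.1369, 0.2185]
tcp_rot: [-1.204, 1.216, -1.217]
wrist_force: [1.1, -0.7, 0.2]
width: 0.004
t 1.45 tcp [ 500.3 -136.9  218.5] F [ 1.1 -0.7  0.2] w 0.004 q [-0.32 -0.03  1.93 -0.    1.24 -0.31]
toolz(jaw) ang -0.6 y [ 0. -0. -1.]
```

```bash
python3 -m jog '[[0,0,-20,0,0],[0,0,-40,0,0],[0,0,-65,0,0],[0,0,-90,0,0],[0,0,-110,0,0],[0,0,-130,0,0],[0,0,-148,0,0],[0,0,-162,0,0],[0,0,-173,0,0],[0,0,-178,0,0]]'
python3 - <<'E'
from h import *
st()
for n,(r0,r1,c0,c1) in {"top":(135,285,220,450),"side":(120,320,200,440)}.items():
    c=cam(n); s=3.4 if n=="top" else 3
    cv2.imwrite(f"pics/{n}2.png",cv2.resize(c["pixels"][r0:r1,c0:c1,::-1],None,fx=s,fy=s,interpolation=cv2.INTER_CUBIC))
E
```

```text
time: 2.7
tool_pos: [0.4997, -0.1385, 0.0398]
tcp_rot: [-1.203, 1.22, -1.219]
wrist_force: [0.2, 0.4, -0.4]
width: 0.003
t 2.7 tcp [ 499.7 -138.5   39.8] F [ 0.2  0.4 -0.4] w 0.003 q [-0.32  0.16  2.1  -0.    0.89 -0.3 ]
toolz(jaw) ang -0.8 y [-0.  0. -1.]
```

View pics/top2.png

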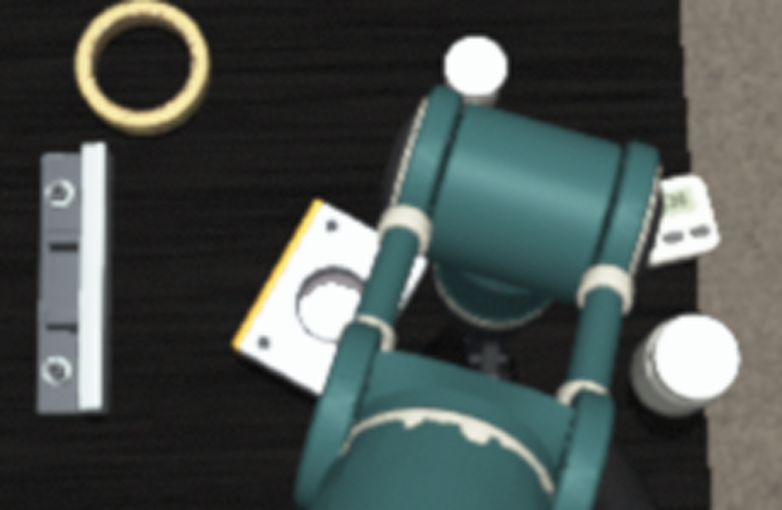

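View pics/side2.png

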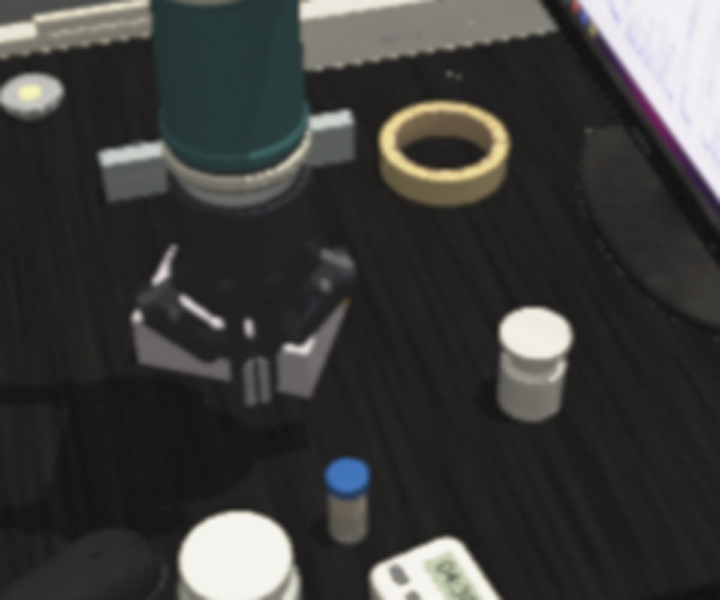

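```bash
python3 - <<'E'
from h import *
c=dict(np.load("side0.npz"))
for z in (0,.015,.04,.06,.09):
  print(z,[np.round((proj(c,[.4997+dx,-.1385-.011,z])-[200,120])*3) for dx in(-.0145,0,.0145)])
E
```

```text
0 [array([240., 467.]), array([263., 462.]), array([286., 458.])]
0.015 [array([239., 452.]), array([262., 447.]), array([285., 442.])]
0.04 [array([237., 424.]), array([260., 419.]), array([284., 415.])]
0.06 [array([234., 402.]), array([258., 397.]), array([282., 392.])]
0.09 [array([231., 367.]), array([256., 362.]), array([280., 357.])]
```

```bash
python3 - <<'E'
from h import *
c=cam("side");p=c["pixels"][210:280,250:330,::-1].astype(float)
p=255*(p/255)**.45
cv2.imwrite("pics/tip.png",cv2.resize(p.astype(np.uint8),None,fx=8,fy=8,interpolation=cv2.INTER_NEAREST))
E
```

```text
(no output)
```

View pics/tip.png

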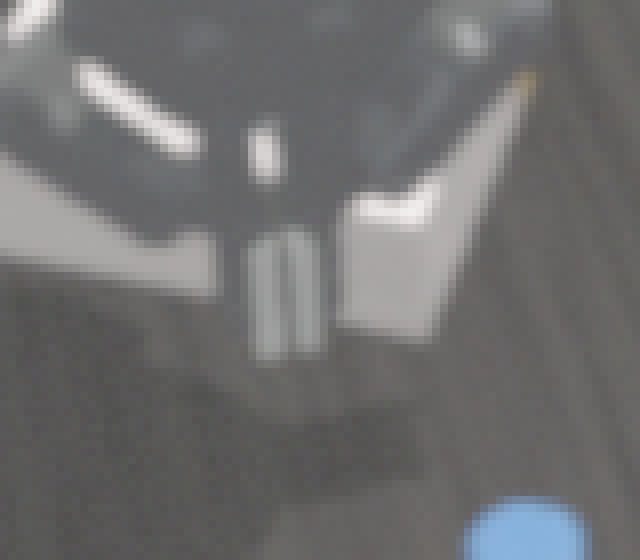

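```bash
python3 - <<'E'
from h import *
c=dict(np.load("side0.npz"))
f=lambda X:np.round((proj(c,X)-[250,210])*8)
for X in ([.5,-.083,0],[.539,-.106,0],[.539,-.106,.04],[.5,-.1385,.015],[.5,-.1275,.015],[.5,-.1495,.015]):print(X,f(X))
for z in (.0,.015,.03,.05):print(z,np.round(ray(c,250+285/8,210+358/8,z)*1000))
print(np.round(-c["R"].T@c["t"],3))
E
```

```text
[0.5, -0.083, 0] [244. 309.]
[0.539, -0.106, 0] [422. 344.]
[0.539, -0.106, 0.04] [417. 230.]
[0.5, -0.1385, 0.015] [290. 435.]
[0.5, -0.1275, 0.015] [280. 401.]
[0.5, -0.1495, 0.015] [301. 471.]
0.0 [ 506. -101.]
0.015 [ 504. -115.]
0.03 [ 502. -128.]
0.05 [ 499. -146.]
[ 0.406 -0.726  0.702]
```

```bash
python3 - <<'E'
from h import *
c=cam("side");a=c["pixels"].astype(float);b=dict(np.load("side0.npz"))["pixels"].astype(float)
p=np.clip((a[220:290,250:330,::-1])*5,0,255);q=np.clip((b[220:290,250:330,::-1])*5,0,255)
cv2.imwrite("pics/tip2.png",cv2.resize(np.hstack([p,q]).astype(np.uint8),None,fx=5,fy=5,interpolation=cv2.INTER_NEAREST))
E
```

```text
(no output)
```

View pics/tip2.png

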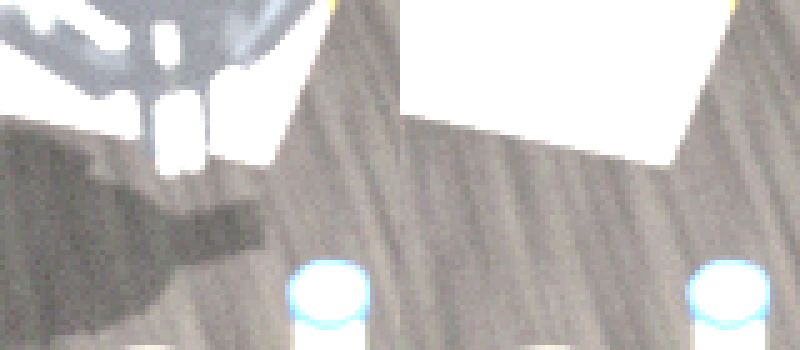

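```bash
python3 -m jog '[[0,0,-3,0,0],[0,0,-6,0,0],[0,0,-9,0,0],[0,0,-11,0,0],[0,0,-12,0,0],[0,0,-12,0,0],[0,0,-12,0,0],[0,0,-12,0,0],[0,0,-12,0,0],[0,0,-12,0,0]]'
python3 - <<'E'
from h import *
st()
c=cam("side");a=c["pixels"].astype(float)
p=np.clip((a[210:290,250:350,::-1])*2.5,0,255)
cv2.imwrite("pics/tip3.png",cv2.resize(p.astype(np.uint8),None,fx=7,fy=7,interpolation=cv2.INTER_CUBIC))
E
```

```text
time: 4.15
tool_pos: [0.5, -0.1386, 0.0285]
tcp_rot: [-1.203, 1.219, -1.219]
wrist_force: [0.2, -0.3, -0.6]
width: -0.001
t 4.15 tcp [ 500.  -138.6   28.5] F [ 0.2 -0.3 -0.6] w -0.001 q [-0.32  0.17  2.1  -0.    0.87 -0.3 ]
toolz(jaw) ang -0.8 y [ 0. -0. -1.]
```

View pics/tip3.png

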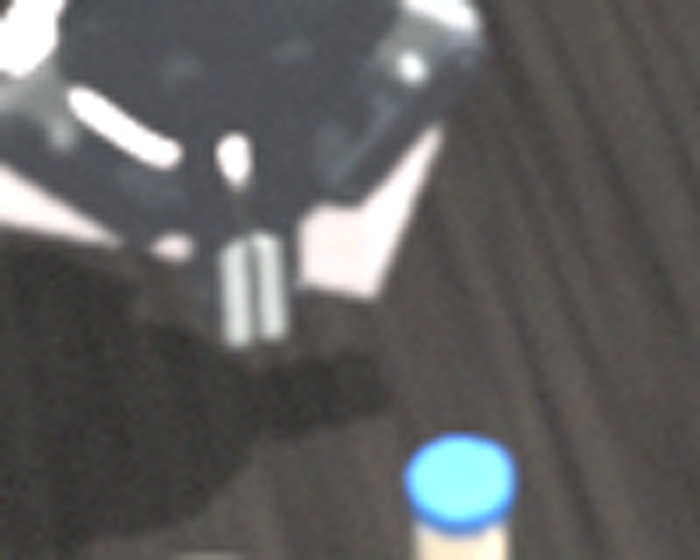

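```bash
python3 - <<'E'
from h import *
c=dict(np.load("side0.npz"))
for nm,u,v in (("sh1",302.4,264.6),("sh2",304.5,265.5),):print(nm,np.round(ray(c,u,v,0)*1000))
for z in (0,.005,.015,.025,.03,.035):print(z,np.round(ray(c,286.4,259.3,z)*1000))
# finger pad apparent width
E
```

```text
sh1 [ 531. -134.]
sh2 [ 535. -137.]
0 [ 505. -113.]
0.005 [ 504. -118.]
0.015 [ 503. -126.]
0.025 [ 502. -135.]
0.03 [ 501. -139.]
0.035 [ 500. -144.]
```

```bash
python3 -m jog '[[0,0,-1,0,0],[0,0,-2,0,0],[0,0,-3,0,0],[0,0,-3.5,0,0],[0,0,-4,0,0],[0,0,-4,0,0],[0,0,-4,0,0],[0,0,-4,0,0],[0,0,-4,0,0],[0,0,-4,0,0]]'
python3 - <<'E'
from h import *
st()
c=cam("side");a=c["pixels"].astype(float)
p=np.clip((a[210:290,250:350,::-1])*2.5,0,255)
cv2.imwrite("pics/tip4.png",cv2.resize(p.astype(np.uint8),None,fx=7,fy=7,interpolation=cv2.INTER_CUBIC))
E
```

```text
time: 5.45
tool_pos: [0.5, -0.1386, 0.0245]
tcp_rot: [-1.203, 1.219, -1.219]
wrist_force: [-0.1, -0.5, 0.3]
width: -0.001
t 5.45 tcp [ 500.  -138.6   24.5] F [-0.1 -0.5  0.3] w -0.001 q [-0.32  0.18  2.11  0.    0.86 -0.3 ]
toolz(jaw) ang -0.8 y [ 0.  0. -1.]
```

View pics/tip4.png

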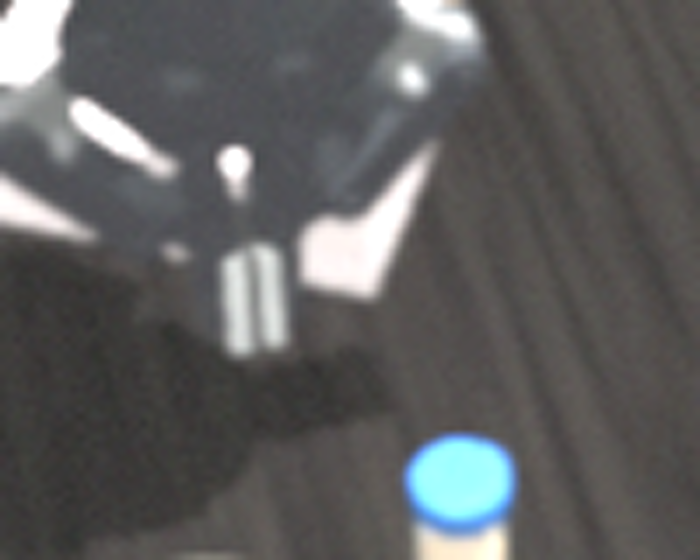

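```bash
python3 -m jog '[[0,0,-1,0,0],[0,0,-2,0,0],[0,0,-3,0,0],[0,0,-4,0,0],[0,0,-5,0,0],[0,0,-6,0,0],[0,0,-7,0,0],[0,0,-8,0,0],[0,0,-8,0,0],[0,0,-8,0,0]]'
python3 - <<'E'
from h import *
st()
c=cam("side");a=c["pixels"].astype(float)
p=np.clip((a[210:290,250:350,::-1])*2.5,0,255)
cv2.imwrite("pics/tip5.png",cv2.resize(p.astype(np.uint8),None,fx=7,fy=7,interpolation=cv2.INTER_CUBIC))
E
```

```text
time: 6.75
tool_pos: [0.5, -0.1386, 0.0165]
tcp_rot: [-1.203, 1.219, -1.219]
wrist_force: [1.0, -0.3, 0.5]
width: -0.002
t 6.75 tcp [ 500.  -138.6   16.5] F [ 1.  -0.3  0.5] w -0.002 q [-0.32  0.19  2.11 -0.    0.84 -0.3 ]
toolz(jaw) ang -0.8 y [ 0. -0. -1.]
```

View pics/tip5.png

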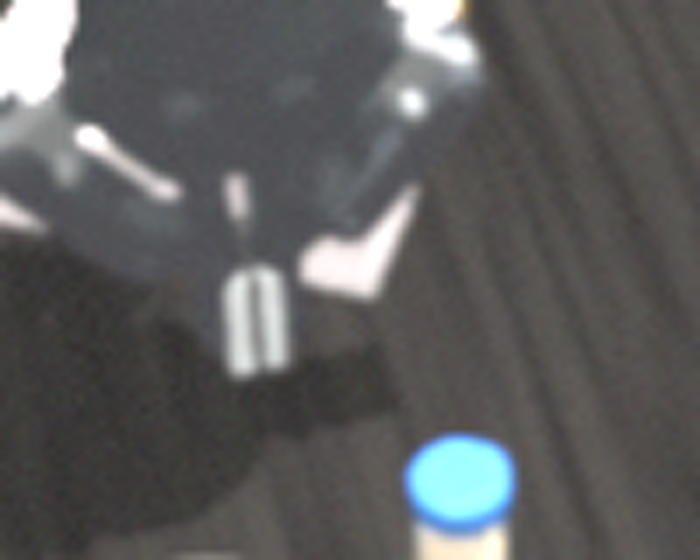

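```bash
python3 -m jog '[[0,0,-1,0,0],[0,0,-2,0,0],[0,0,-3,0,0],[0,0,-4,0,0],[0,0,-5,0,0],[0,0,-6,0,0],[0,0,-6,0,0],[0,0,-6,0,0],[0,0,-6,0,0],[0,0,-6,0,0]]'
python3 - <<'E'
from h import *
st()
c=cam("side");a=c["pixels"].astype(float)
p=np.clip((a[180:290,230:350,::-1])*2.5,0,255)
cv2.imwrite("pics/tip6.png",cv2.resize(p.astype(np.uint8),None,fx=5,fy=5,interpolation=cv2.INTER_CUBIC))
E
```

```text
time: 8.05
tool_pos: [0.5, -0.1386, 0.0105]
tcp_rot: [-1.203, 1.219, -1.219]
wrist_force: [-0.2, 0.3, 0.7]
width: 0.003
t 8.05 tcp [ 500.  -138.6   10.5] F [-0.2  0.3  0.7] w 0.003 q [-0.32  0.2   2.11  0.    0.83 -0.3 ]
toolz(jaw) ang -0.8 y [ 0. -0. -1.]
```

View pics/tip6.png

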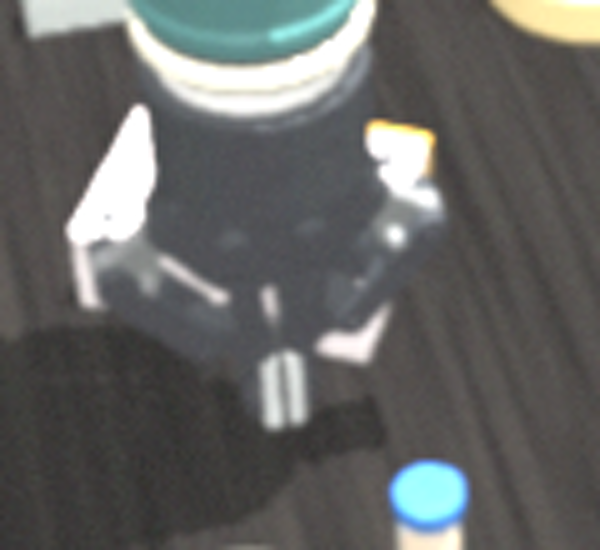

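```bash
python3 -m jog '[[5,7,0,0,0],[10,14,0,0,0],[15,20,0,0,0],[18,25,0,0,0],[20,29,0,0,0],[22,31,0,0,0],[24,33,0,0,0],[26,35,0,0,0],[28,37,0,0,0],[30,39,0,0,0]]'
python3 - <<'E'
from h import *
st()
for n,(r0,r1,c0,c1) in {"top":(135,285,220,450),"side":(120,320,200,440)}.items():
    c=cam(n); s=3.4 if n=="top" else 3
    cv2.imwrite(f"pics/{n}3.png",cv2.resize(c["pixels"][r0:r1,c0:c1,::-1],None,fx=s,fy=s,interpolation=cv2.INTER_CUBIC))
    if n=="top": block(c)
E
```

```text
time: 9.35
tool_pos: [0.5302, -0.0996, 0.0104]
tcp_rot: [-1.203, 1.219, -1.219]
wrist_force: [-0.3, -3.4, -1.5]
width: 0.001
t 9.35 tcp [530.2 -99.6  10.4] F [-0.3 -3.4 -1.5] w 0.001 q [-0.23  0.23  2.07 -0.    0.84 -0.22]
toolz(jaw) ang -0.8 y [ 0. -0. -1.]
rect [538.7  -9.   34.9 152.6  63. ] corners [[463.0, 10.0], [599.0, -59.0], [615.0, -28.0], [479.0, 41.0]]
brass line pt [530.    9.5] ang deg -24.77 n 137 ext [-60.2  58.6]
```

View pics/top3.png

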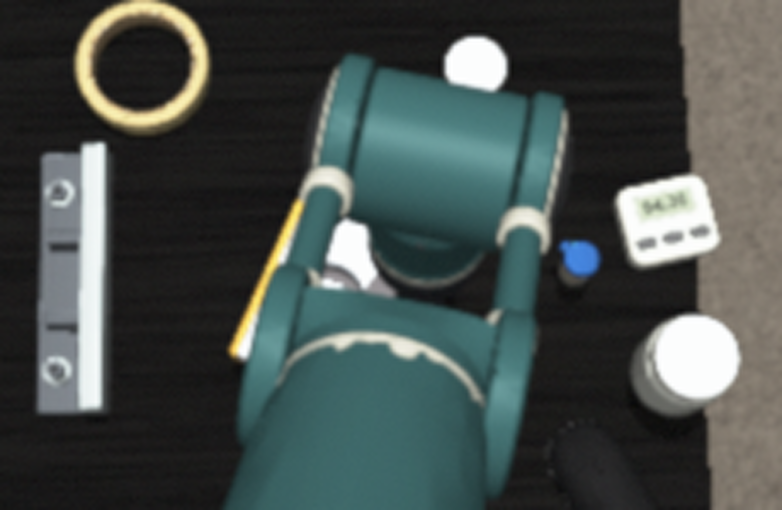

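View pics/side3.png

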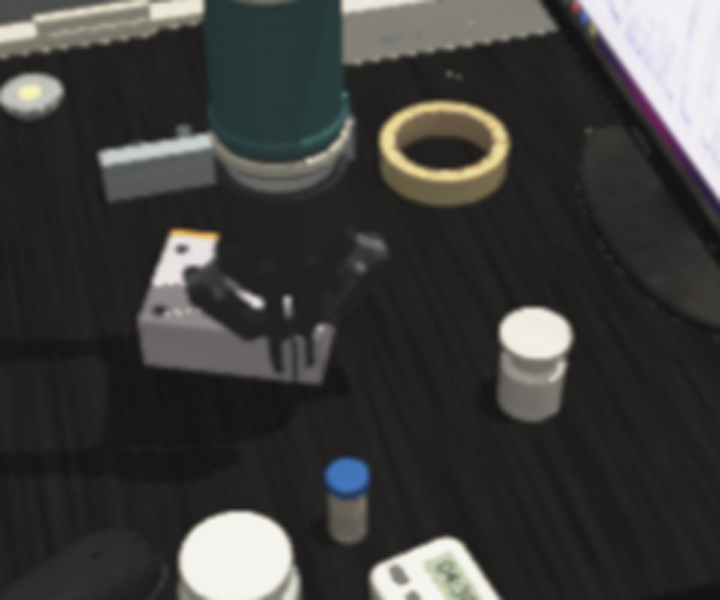

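```bash
python3 -m jog '[[2,2,0,0,0],[4,5,0,0,0],[6,8,0,0,0],[8,11,0,0,0],[10,14,0,0,0],[12,17,0,0,0],[14,20,0,0,0],[15,23,0,0,0],[16,25,0,0,0],[16,26,0,0,0]]'
python3 - <<'E'
from h import *
st()
for n,(r0,r1,c0,c1) in {"top":(135,285,220,450),"side":(120,320,200,440)}.items():
    c=cam(n); s=3.4 if n=="top" else 3
    cv2.imwrite(f"pics/{n}4.png",cv2.resize(c["pixels"][r0:r1,c0:c1,::-1],None,fx=s,fy=s,interpolation=cv2.INTER_CUBIC))
    if n=="top": block(c)
E
```

```text
time: 10.7
tool_pos: [0.5463, -0.0735, 0.0106]
tcp_rot: [-1.202, 1.219, -1.219]
wrist_force: [1.5, -3.9, -1.3]
width: 0.004
t 10.7 tcp [546.3 -73.5  10.6] F [ 1.5 -3.9 -1.3] w 0.004 q [-0.18  0.25  2.04  0.    0.85 -0.17]
toolz(jaw) ang -0.8 y [ 0. -0. -1.]
rect [556.  -12.9  52.9  34.3  88.6] corners [[538.0, -39.0], [572.0, -40.0], [574.0, 13.0], [539.0, 14.0]]
```

View pics/side4.png

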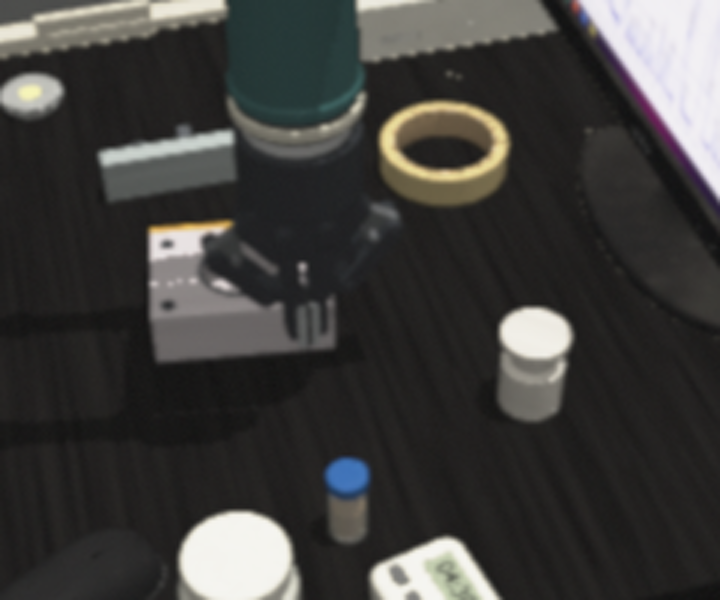

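```bash
cat >> h.py <<'E'
def brass(c,side=False):
    im=c["pixels"].astype(int); roi=np.zeros(im.shape[:2],bool)
    if side: roi[165:260,225:345]=1
    else: roi[176:290,252:360]=1
    y=(im[:,:,0]-im[:,:,2]>70)&(im[:,:,0]>120)&roi
    v,u=np.nonzero(y); Y=np.array([ray(c,a,b,.04) for a,b in zip(u,v)])*1000
    if len(Y)<6: print("no brass",len(Y));return
    f=cv2.fitLine(Y.astype(np.float32),cv2.DIST_HUBER,0,.01,.01).ravel(); d=f[:2]*np.sign(f[0]); t=(Y-f[2:])@d
    a,b=f[2:]+t.min()*d,f[2:]+t.max()*d
    print("brass n",len(Y),"ang",round(np.degrees(np.arctan2(d[1],d[0])),2),"ends",np.round(a,1),np.round(b,1))
E
python3 - <<'E'
from h import *
c=cam("top");brass(c);brass(cam("side"),True)
print("ref");brass(dict(np.load("top0.npz")))
E
```

```text
no brass 0
brass n 122 ang 9.06 ends [465.5  34. ] [667.2  66.2]
ref
brass n 121 ang -30.64 ends [480.6  33. ] [583.8 -28.1]
```

View pics/top4.png

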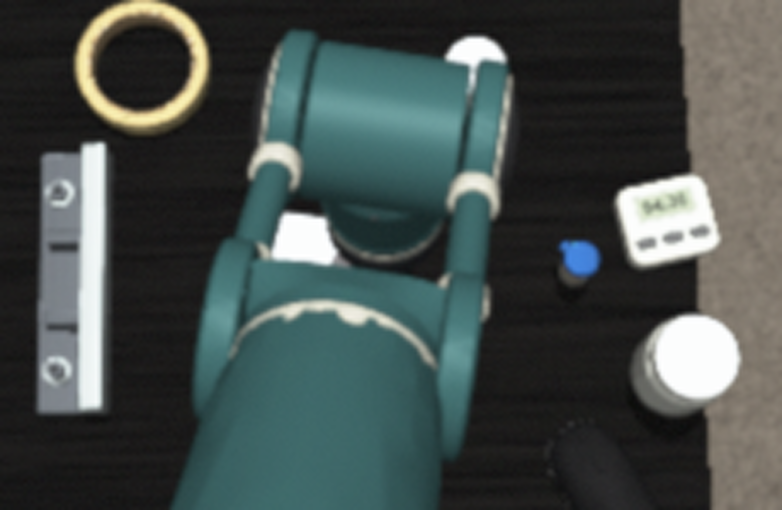

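```bash
python3 - <<'E'
from h import *
c=dict(np.load("side0.npz"))
r=lambda u,v,z:np.round(ray(c,200+u/3,120+v/3,z)*1000,1)
a,b=r(157,362,0),r(335,347,0);print(a,b,np.linalg.norm(b-a),np.degrees(np.arctan2(*(b-a)[::-1])))
a,b=r(151,318,.04),r(335,305,.04);print("top back",a,b,np.degrees(np.arctan2(*(b-a)[::-1])))
print("brass near",r(150,229,.04),"at",r(230,223,.04))
E
```

```text
[450.3 -47.1] [567.5 -65.6] 118.65112725971042 -8.970116174574066
top back [450.5 -46.1] [567.9 -66.5] -9.857568280474808
brass near [464.1  40.5] at [518.5  31.7]
```

```bash
python3 -m jog '[[1,2,0,0,0],[2,4,0,0,0],[3,6,0,0,0],[4,8,0,0,0],[4,10,0,0,0],[4,12,0,0,0],[4,13,0,0,0],[4,13,0,0,0],[4,13,0,0,0],[4,13,0,0,0]]'
cat > v.py <<'E'
from h import *
import sys
st()
k=sys.argv[1]
c=cam("side"); cv2.imwrite(f"pics/side{k}.png",cv2.resize(c["pixels"][130:280,200:380,::-1],None,fx=4,fy=4,interpolation=cv2.INTER_CUBIC))
c=cam("top"); cv2.imwrite(f"pics/top{k}.png",cv2.resize(c["pixels"][150:290,220:380,::-1],None,fx=4,fy=4,interpolation=cv2.INTER_CUBIC))
brass(c)
E
python3 v.py 5
```

```text
time: 12.15
tool_pos: [0.5496, -0.0603, 0.0104]
tcp_rot: [-1.203, 1.22, -1.219]
wrist_force: [1.3, -1.6, 1.3]
width: -0.0
t 12.15 tcp [549.6 -60.3  10.4] F [ 1.3 -1.6  1.3] w -0.0 q [-0.15  0.26  2.04  0.    0.85 -0.14]
toolz(jaw) ang -0.8 y [-0.  0. -1.]
no brass 0
```

View pics/side5.png

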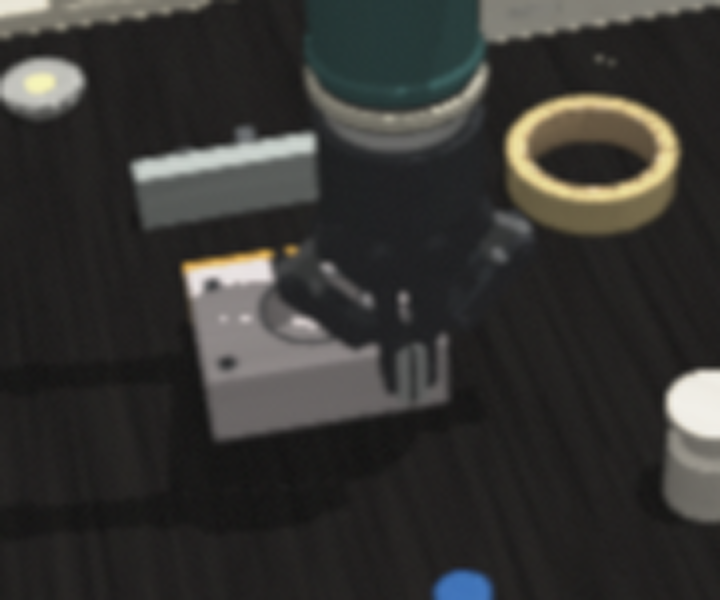

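```bash
cat >> h.py <<'E'
def sp(u,v,z):
    c=dict(np.load("side0.npz")); return np.round(ray(c,200+u/4,130+v/4,z)*1000,1)
def seg(nm,p,q,z):
    a,b=sp(*p,z),sp(*q,z);print(nm,a,b,"len",round(np.linalg.norm(b-a),1),"ang",round(np.degrees(np.arctan2(*(b-a)[::-1])),2))
E
python3 - <<'E'
from h import *
seg("backbot",(216,440),(447,401),0);seg("backtop",(208,380),(447,341),.04)
seg("fencefoot",(145,228),(316,196),0);seg("brass",(183,266),(270,251),.04)
E
```

```text
backbot [453.8 -46.2] [571.5 -50.8] len 117.8 ang -2.24
backtop [454.1 -44.2] [572.7 -49. ] len 118.7 ang -2.32
fencefoot [443.  126.7] [541.3 128.3] len 98.3 ang 0.93
brass [455.5  42.4] [501.1  41.8] len 45.6 ang -0.75
```

```bash
python3 -m jog '[[0,-6,0,0,0],[-10,-8,0,0,0],[-22,-8,0,0,0],[-34,-8,0,0,0],[-34,-4,0,0,0],[-34,1,0,0,0],[-34,5,0,0,0],[-34,10,0,0,0],[-34,15,0,0,0],[-34,20,0,0,0]]' && python3 -m jog '[[0,5,0,0,0],[0,9,0,0,0],[0,13,0,0,0],[0,17,0,0,0],[0,20,0,0,0],[0,23,0,0,0],[0,26,0,0,0],[0,28,0,0,0],[0,30,0,0,0],[0,30,0,0,0]]'
python3 v.py 6
```

```text
time: 13.5
tool_pos: [0.5164, -0.0406, 0.0108]
tcp_rot: [-1.203, 1.218, -1.22]
wrist_force: [0.2, -5.4, 0.6]
width: -0.001
time: 14.75
tool_pos: [0.5162, -0.0105, 0.0108]
tcp_rot: [-1.203, 1.219, -1.219]
wrist_force: [1.0, -4.8, 2.4]
width: 0.004
t 14.75 tcp [516.2 -10.5  10.8] F [ 1.  -4.8  2.4] w 0.004 q [-0.07  0.19  2.12 -0.    0.83 -0.06]
toolz(jaw) ang -0.8 y [ 0. -0. -1.]
no brass 4
```

View pics/side6.png

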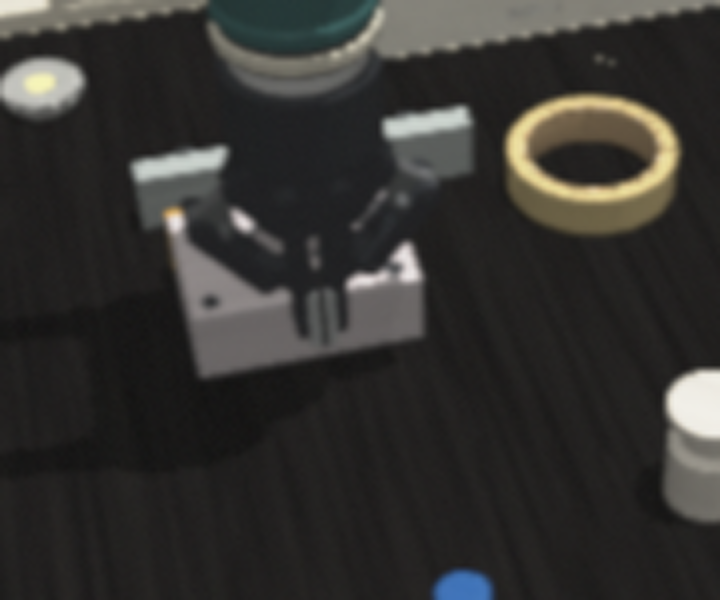

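View pics/top6.png

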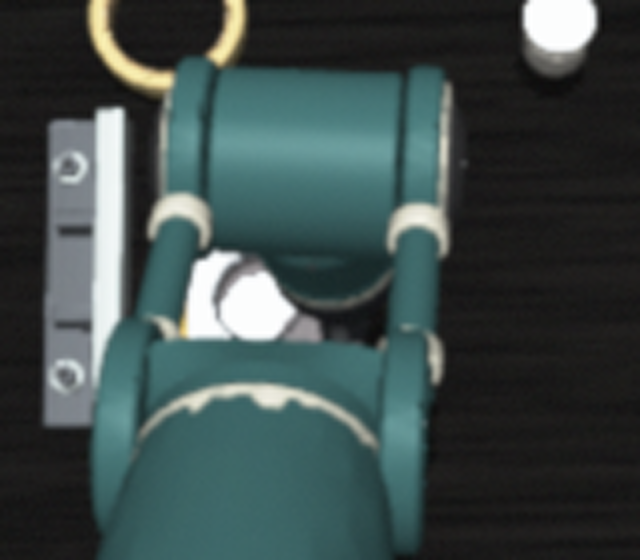

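```bash
python3 - <<'E'
from h import *
seg("backbot",(203,377),(424,337),0);seg("backtop",(195,318),(422,280),.04)
print(sp(166,212,.04))
E
```

```text
backbot [ 4.549e+02 -1.000e-01] [571.9  -1.9] len 117.0 ang -0.88
backtop [455.1   1.4] [571.9  -1.7] len 116.8 ang -1.52
[453.6  88.3]
```

```bash
python3 -m jog '[[0,4,0,0,0],[0,8,0,0,0],[0,12,0,0,0],[0,16,0,0,0],[0,19,0,0,0],[0,22,0,0,0],[0,25,0,0,0],[0,27,0,0,0],[0,28,0,0,0],[0,28,0,0,0]]' && python3 v.py 7
```

```text
time: 16.1
tool_pos: [0.5162, 0.0172, 0.0107]
tcp_rot: [-1.203, 1.218, -1.219]
wrist_force: [-0.1, -5.6, 2.0]
width: -0.0
t 16.1 tcp [516.2  17.2  10.7] F [-0.1 -5.6  2. ] w -0.0 q [-0.01  0.19  2.12 -0.    0.83 -0.  ]
toolz(jaw) ang -0.8 y [ 0. -0. -1.]
brass n 38 ang 1.36 ends [486.3 115.1] [529.9 116.1]
```

View pics/side7.png

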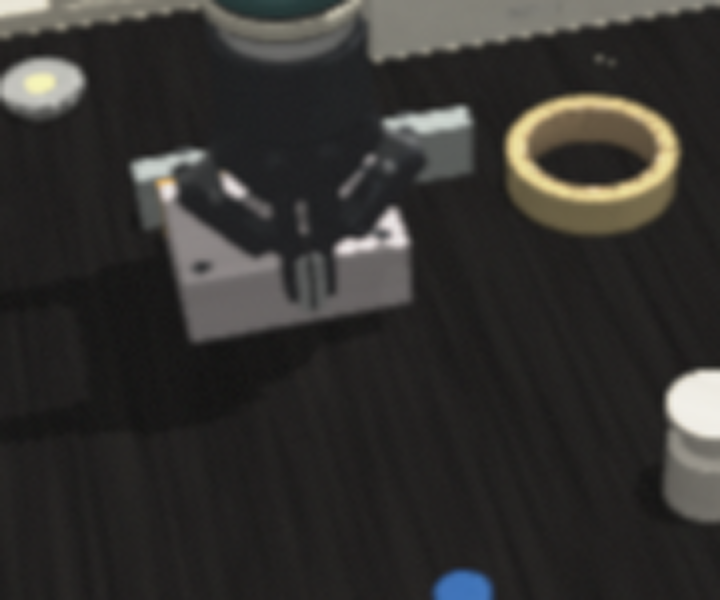

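View pics/top7.png

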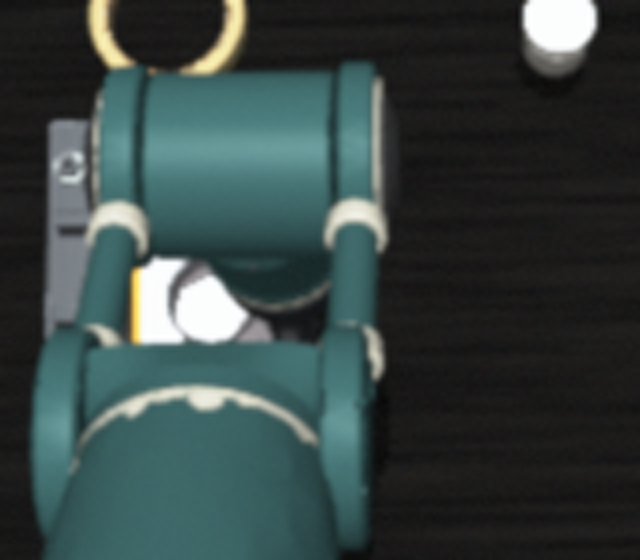

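```bash
python3 -m jog '[[0,-10,0,0,0],[0,-25,0,0,0],[0,-35,20,0,0],[0,-50,50,0,0],[0,-80,85,0,0],[0,-115,120,0,0],[0,-155,130,0,0],[0,-190,130,0,0],[0,-215,130,0,0],[0,-225,130,0,0]]' && python3 v.py 8; python3 -c "
from h import *
c=cam('top');fence2(c);np.savez('top8.npz',**c)"
```

```text
time: 17.45
tool_pos: [0.5154, -0.2091, 0.1402]
tcp_rot: [-1.201, 1.222, -1.22]
wrist_force: [-0.6, -0.4, -0.2]
width: -0.001
t 17.45 tcp [ 515.4 -209.1  140.2] F [-0.6 -0.4 -0.2] w -0.001 q [-0.43  0.1   1.94  0.    1.1  -0.41]
toolz(jaw) ang -0.9 y [-0.  0. -1.]
brass n 100 ang 0.88 ends [450.6 114.7] [569.  116.5]
front y at x=535: 124.47 ang -0.59 rms 0.28
rear y at x=535: 141.15 ang -0.43 rms 0.38
```

View pics/top8.png

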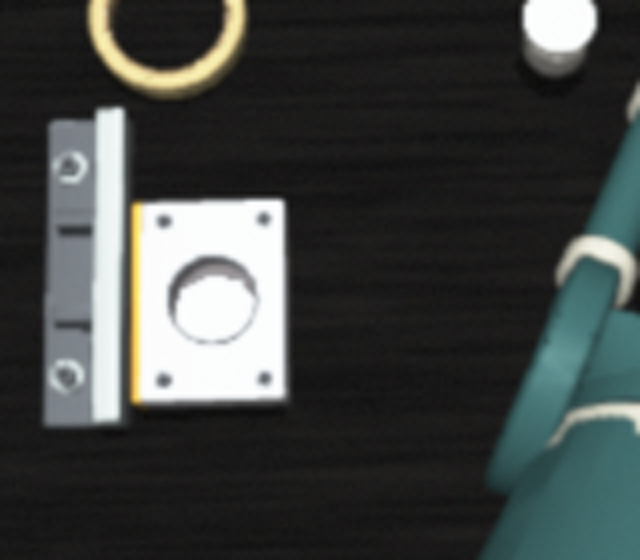

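View pics/side8.png

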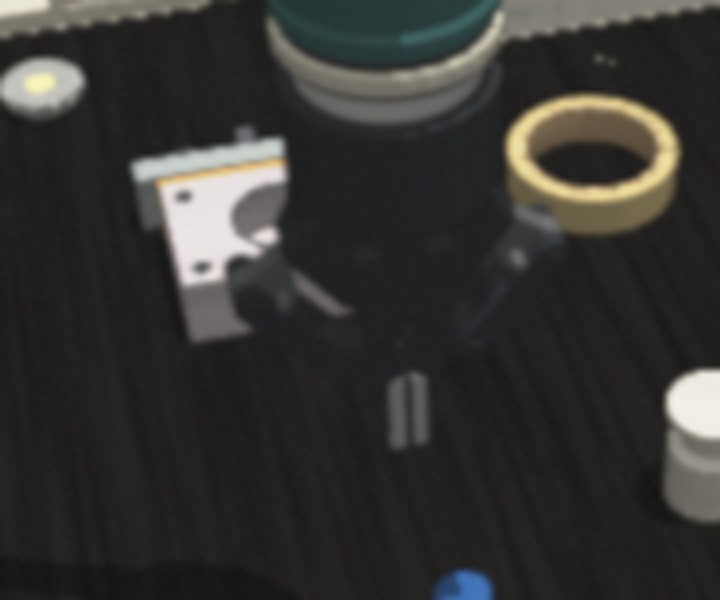

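```bash
cat >> h.py <<'E'
def gap(c):
    # per row: fence-top front edge (z=36) and brass outer edge (z=40), sub-pixel, from red channel mid-level
    g=c["pixels"].astype(float)[:,:,0]; F=[];B=[];K=[]
    for r in range(178,258):
        row=g[r]
        k=[k for k in range(246,254) if row[k]>=140>row[k+1]]
        if k: F.append(ray(c,k[0]+(row[k[0]]-140)/(row[k[0]]-row[k[0]+1]),r,.036)*1000)
        yl=[k for k in range(248,262) if c["pixels"][r,k,0]-1.0*c["pixels"][r,k,2]>70]
        if yl:
            k=yl[0]-1; w=c["pixels"][r,k:k+5].astype(float); s=np.clip((w[:,0]-w[:,2])/150,0,None)
            B.append(ray(c,k+(s*np.arange(5)).sum()/s.sum(),r,.04)*1000)
        kk=[k for k in range(275,330) if row[k]>=130>row[k+1]]
        if kk: k=kk[-1]; K.append(ray(c,k+(row[k]-130)/(row[k]-row[k+1]),r,.04)*1000)
    for nm,A in (("fence",F),("brass ctr",B),("back",K)):
        A=np.array(A)
        if len(A)<8: print(nm,"few",len(A)); continue
        A=A[5:-5]
        p=np.polyfit(A[:,0],A[:,1],1);e=A[:,1]-np.polyval(p,A[:,0]);m=abs(e)<2*e.std()+.01;p=np.polyfit(A[m,0],A[m,1],1)
        print(nm,"n",len(A),"x",np.round([A[:,0].min(),A[:,0].max()]),"y at 455,513,570:",np.round(np.polyval(p,[455,513,570]),1),"ang",round(np.degrees(np.arctan(p[0])),2))
E
python3 - <<'E'
from h import *
gap(dict(np.load("top8.npz")))
E
```

```text
fence n 67 x [454. 615.] y at 455,513,570: [125.6 124.9 124.3] ang -0.66
brass ctr n 40 x [463. 557.] y at 455,513,570: [115.8 115.9 116.1] ang 0.13
back n 40 x [463. 557.] y at 455,513,570: [26.6 26.4 26.2] ang -0.2
```

```bash
python3 -m jog '[[-5,30,0,0,0],[-10,60,0,0,0],[-10,100,-10,0,0],[-10,135,-35,0,0],[-10,165,-70,0,0],[-10,180,-100,0,0],[-10,190,-120,0,0],[-10,198,-130,0,0],[-10,205,-130,0,0],[-10,212,-130,0,0]]' && python3 -m jog '[[0,3,0,0,0],[0,6,0,0,0],[0,9,0,0,0],[0,12,0,0,0],[0,14,0,0,0],[0,16,0,0,0],[0,18,0,0,0],[0,19,0,0,0],[0,20,0,0,0],[0,20,0,0,0]]' && python3 v.py 9
```

```text
time: 18.85
tool_pos: [0.5069, 0.0049, 0.0114]
tcp_rot: [-1.202, 1.218, -1.22]
wrist_force: [-0.2, -0.3, -0.1]
width: -0.003
time: 20.1
tool_pos: [0.506, 0.0236, 0.0106]
tcp_rot: [-1.204, 1.218, -1.22]
wrist_force: [-0.1, -5.1, 0.7]
width: 0.004
t 20.1 tcp [506.   23.6  10.6] F [-0.1 -5.1  0.7] w 0.004 q [-0.    0.18  2.14 -0.    0.83  0.01]
toolz(jaw) ang -0.8 y [-0. -0. -1.]
no brass 0
```

View pics/top9.png

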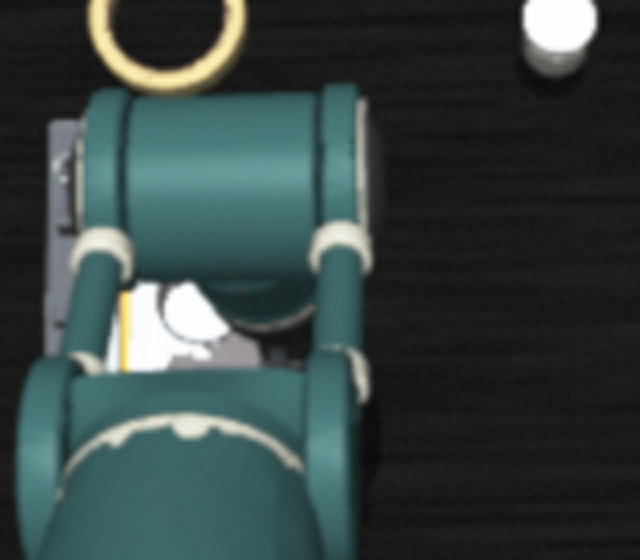

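```bash
python3 -m jog '[[0,0.5,0,0,0],[0,1,0,0,0],[0,1.3,0,0,0],[0,1.6,0,0,0],[0,1.8,0,0,0],[0,2,0,0,0],[0,2.2,0,0,0],[0,2.3,0,0,0],[0,2.4,0,0,0],[0,2.5,0,0,0]]'; python3 -m jog '[[0,0.2,0,0,0],[0,0.4,0,0,0],[0,0.6,0,0,0],[0,0.7,0,0,0],[0,0.8,0,0,0],[0,0.9,0,0,0],[0,1,0,0,0],[0,1,0,0,0],[0,1,0,0,0],[0,1,0,0,0]]'
```

```text
time: 21.45
tool_pos: [0.5068, 0.0248, 0.0106]
tcp_rot: [-1.205, 1.216, -1.222]
wrist_force: [1.9, -11.1, -1.4]
width: 0.0
time: 22.7
tool_pos: [0.5068, 0.0248, 0.0106]
tcp_rot: [-1.206, 1.214, -1.222]
wrist_force: [1.1, -14.8, -1.0]
width: 0.002
```

```bash
python3 -m jog '[[0,-10,0,0,0],[0,-25,0,0,0],[0,-35,20,0,0],[0,-50,50,0,0],[0,-80,85,0,0],[0,-115,120,0,0],[0,-155,130,0,0],[0,-190,130,0,0],[0,-215,130,0,0],[0,-225,130,0,0]]' && python3 v.py 10; python3 -c "
from h import *
c=cam('top');gap(c);np.savez('top10.npz',**c)"
```

```text
time: 23.95
tool_pos: [0.5057, -0.1984, 0.1404]
tcp_rot: [-1.201, 1.221, -1.22]
wrist_force: [0.7, 0.1, 0.3]
width: -0.0
t 23.95 tcp [ 505.7 -198.4  140.4] F [0.7 0.1 0.3] w -0.0 q [-0.42  0.08  1.97  0.    1.09 -0.4 ]
toolz(jaw) ang -0.9 y [ 0.  0. -1.]
no brass 1
fence n 17 x [575. 615.] y at 455,513,570: [123.4 123.7 123.9] ang 0.27
brass ctr n 40 x [465. 559.] y at 455,513,570: [122.8 122.7 122.6] ang -0.13
back n 40 x [463. 557.] y at 455,513,570: [34.3 33.8 33.4] ang -0.44
```

View pics/top10.png

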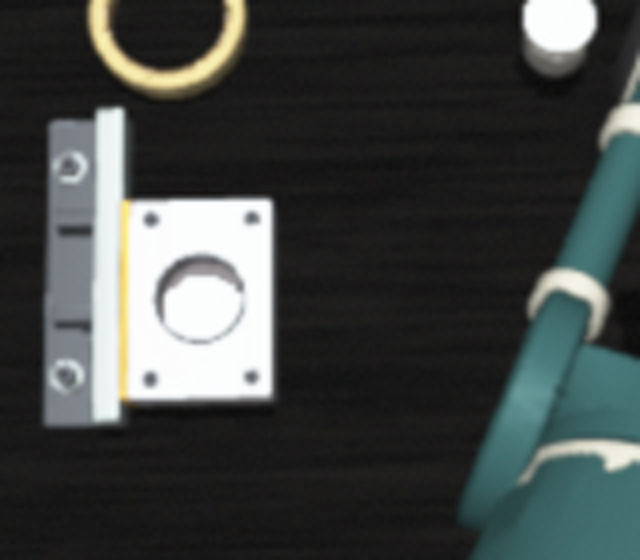

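View pics/side10.png

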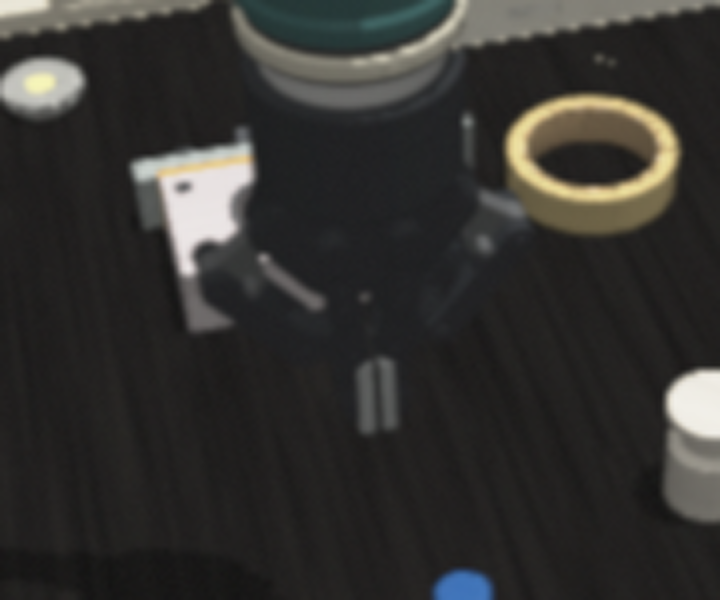

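```bash
python3 -m jog '[[-20,30,0,0,0],[-38,60,0,0,0],[-38,100,-10,0,0],[-38,135,-35,0,0],[-38,165,-70,0,0],[-38,180,-100,0,0],[-38,190,-120,0,0],[-38,198,-130,0,0],[-38,205,-130,0,0],[-38,212,-130,0,0]]' && python3 -m jog '[[0,3,0,0,0],[0,6,0,0,0],[0,8,0,0,0],[0,9,0,0,0],[0,10,0,0,0],[0,11,0,0,0],[0,11.5,0,0,0],[0,12,0,0,0],[0,12,0,0,0],[0,12,0,0,0]]'
```

```text
time: 25.35
tool_pos: [0.4688, 0.0154, 0.0114]
tcp_rot: [-1.202, 1.218, -1.22]
wrist_force: [-0.0, -0.3, -0.2]
width: -0.001
time: 26.6
tool_pos: [0.4679, 0.025, 0.0105]
tcp_rot: [-1.206, 1.217, -1.22]
wrist_force: [0.1, -8.4, 1.8]
width: 0.001
```

```bash
python3 -m jog '[[0,0.5,0,0,0],[0,1,0,0,0],[0,1.4,0,0,0],[0,1.7,0,0,0],[0,2,0,0,0],[0,2,0,0,0],[0,2,0,0,0],[0,2,0,0,0],[0,2,0,0,0],[0,2,0,0,0]]'; python3 -m jog '[[0,-6,0,0,0],[20,-10,0,0,0],[45,-10,0,0,0],[70,-10,0,0,0],[84,-9,0,0,0],[84,-5,0,0,0],[84,-3,0,0,0],[84,-2,0,0,0],[84,-1,0,0,0],[84,-0.5,0,0,0]]'
```

```text
time: 27.85
tool_pos: [0.468, 0.025, 0.0105]
tcp_rot: [-1.209, 1.214, -1.222]
wrist_force: [0.2, -17.6, 0.5]
width: -0.004
time: 29.1
tool_pos: [0.5524, 0.0245, 0.0106]
tcp_rot: [-1.207, 1.212, -1.223]
wrist_force: [4.7, -18.7, -3.1]
width: -0.002
```

```bash
python3 -m jog '[[0,-10,0,0,0],[-5,-25,0,0,0],[-15,-35,20,0,0],[-30,-50,50,0,0],[-45,-80,85,0,0],[-60,-115,120,0,0],[-70,-155,130,0,0],[-80,-195,130,0,0],[-85,-230,130,0,0],[-90,-250,130,0,0]]' && python3 v.py 11; python3 -c "
from h import *
c=cam('top');gap(c)
cv2.imwrite('pics/top12.png',c['pixels'][:,:,::-1])
p=c['pixels'][172:262,238:300,::-1];cv2.imwrite('pics/top13.png',cv2.resize(p,None,fx=6.5,fy=6.5,interpolation=cv2.INTER_CUBIC))"
```

```text
time: 30.35
tool_pos: [0.4605, -0.2228, 0.1403]
tcp_rot: [-1.202, 1.221, -1.22]
wrist_force: [-0.0, -0.3, 0.5]
width: 0.001
t 30.35 tcp [ 460.5 -222.8  140.3] F [-0.  -0.3  0.5] w 0.001 q [-0.5   0.02  2.03  0.    1.09 -0.48]
toolz(jaw) ang -0.9 y [-0.  0. -1.]
no brass 1
fence n 17 x [575. 615.] y at 455,513,570: [123.4 123.7 123.9] ang 0.27
brass ctr n 40 x [465. 559.] y at 455,513,570: [122.8 122.7 122.6] ang -0.14
back n 40 x [463. 557.] y at 455,513,570: [34.3 33.8 33.4] ang -0.44
```

View pics/top12.png

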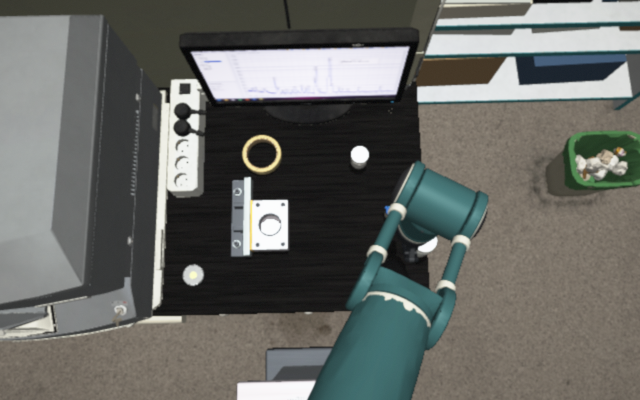

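View pics/top13.png

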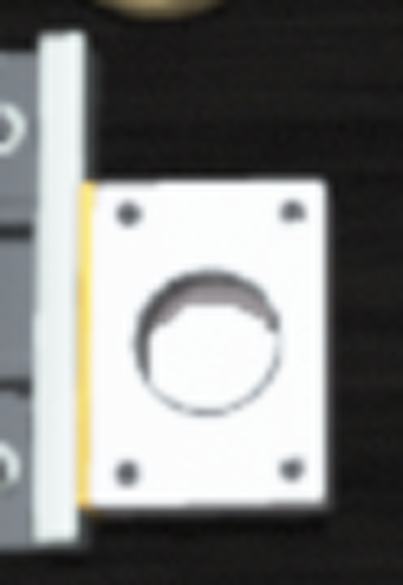

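View pics/side11.png

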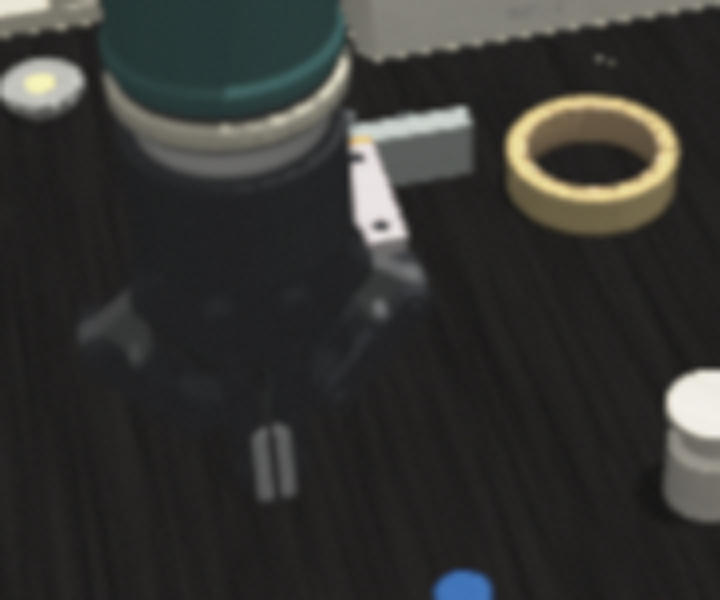

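```bash
python3 -m jog '[[-10,10,20,0,0],[-20,20,40,0,0],[-30,30,60,0,0],[-40,40,80,0,0],[-50,40,100,0,0],[-60,40,110,0,0],[-60,40,120,0,0],[-60,40,120,0,0],[-60,40,120,0,0],[-60,40,120,0,0]]' && python3 - <<'E'
from h import *
st()
a=dict(np.load("side0.npz"))["pixels"];b=cam("side")["pixels"]
cv2.imwrite("pics/side14.png",b[:,:,::-1])
d=np.abs(a.astype(int)-b).max(2)
for nm,(r0,r1,c0,c1) in dict(plunger=(222,262,362,394),jar=(288,356,256,306),vial=(272,304,306,326),timer=(296,346,320,372)).items(): print(nm,np.percentile(d[r0:r1,c0:c1],99))
E
```

```text
time: 31.75
tool_pos: [0.4017, -0.1814, 0.2596]
tcp_rot: [-1.203, 1.221, -1.218]
wrist_force: [-0.2, -0.0, 0.5]
width: 0.001
t 31.75 tcp [ 401.7 -181.4  259.6] F [-0.2 -0.   0.5] w 0.001 q [-0.48 -0.22  2.02  0.    1.34 -0.47]
toolz(jaw) ang -0.8 y [-0.  0. -1.]
plunger 2.0
jar 3.0
vial 2.0
timer 3.0
```

View pics/side14.png

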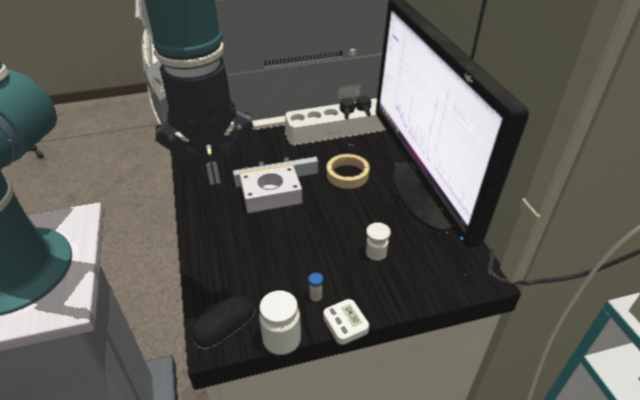

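The side view shows the block standing against the fence (pixels 240–302 by 165–210). The bystanders look the same as at the start, and the gripper is clear above.

```bash
python3 -c "
from workcell import bot
print(bot.finish_job())"
```

```text
the job is handed in; nothing more can be done
None
```

The block now stands with its brass strip against the fence, and I handed the job in at about 32 s. I pushed its back face near the +x end with closed fingertips, turning it from about −31° to within about 2° of square while it was still some 80 mm from the fence. Then I pushed it near the middle up to the fence, and seated it with gentle presses near each end (up to 19 N).

**Last checks**
- **Flush:** no gap shows in the top view. The presses near each end met firm resistance and did not change the block's measured position. Its back face is at −0.44° and the fence at −0.66°, so any remaining gap at one end should be under about 0.5 mm, which is at the limit of what the camera can measure.
- **Within the fence:** the strip runs from about x = 453 to 571 mm, and the fence from about 440 to 630 mm.
- **Bystanders:** the plunger, jar, vial and timer look unchanged in the side view, pixel for pixel.
- **Clear:** the gripper is well away from the block, with no force on the wrist.

**What disagreed**
- **Fingertip height:** the fingertips appeared in the images to be nearer the TCP than the stated 25 mm. I lowered them step by step to a TCP height of about 10 mm without touching the worktop.
- **Final fence measurement:** my sub-pixel fence fit failed once the block was against it, because the block hid the edge. I compared against the earlier, clear measurement of the fence instead.

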